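Clamp the battery pack in its weld nest

ROBOT

A 7-joint arm with a two-finger parallel gripper is mounted at the origin on the work surface. World frame = base frame: x ahead of the robot, y to its left, z up, the work surface at z = 0. Lengths are in m, angles in degrees, forces in N, time in s.
With the tool pointing down it reaches from about 0.425 to 0.875 m from the base axis. Payload 4.7 kg.
Tool frame: the origin (TCP) lies between the finger pads; the fingertips stand env.finger_overhang ahead of it and the grasp point (between the pads) lies 5 mm behind it (env.finger_overhang is the distance from the TCP to the fingertips, in m); z points along the fingers, y is the line along which they close (so a half turn about z gives the same grasp; the last joint's range is limited). The gripper opens to 87 mm and grips with 3 to 60 N. Pads are 19 mm wide; open, the fingers measure 117 mm over their backs; the gripper's body (75 mm by 190 mm) begins 51 mm behind the grasp point.
Start: joints at [75.006, 18.392, -4.016, 83.108, 1.295, 78.541, -3.26], TCP at [0.177, -0.625, 0.237] pointing down, gripper open.
Joint ranges: [-163.93, 163.93], [-17.29, 119.83], [-79.2, 71.16], [3.27, 140.29], [-89.18, 269.18], [5.43, 117.66], [-154.24, 154.24]. Speed limits (degrees/s): [147.25, 147.25, 180, 180, 180, 180, 180].

INTERFACE

Orientations are given as [roll, pitch, yaw] about the fixed x, y, z axes, in that order (R = Rz(yaw) Ry(pitch) Rx(roll)).
In Python, from cell import telemetry, eyes, env, models gives the robot as it stands. The module is installed in compiled form; this text tells all that it offers.
- The arm moves only by the tool drive_tool, never from a script. Its arguments are lists of equal length, an entry for each row: "angular": the turn, a rotation vector about the tool's x, y, z in rad, a list of three; "delta_pos": the shift along the tool's x, y, z in cm, a list of three; "gripper": the finger opening in cm, from 0 to 8.7. A call has 1 to 20 rows; each row shifts and turns the commanded pose from where the row before left it, along the tool's axes as they then stand; what a row does not reach is not made up. A row lasts 1/10 s, in which the tool goes at most 50 mm and 8.59 degrees, less where a joint would pass 70% of its speed; a pose out of reach is approached as far as the arm can. A call with a gripper value outside its range is refused whole. The fingers move at their own pace and stop on an object; "squeeze" is the grip in N (left out, the last holds). Time passes only in rows, so rows that do not move let the fingers close. It gives the time, the measured TCP pose, the force, the opening and the grip force at its end, in the units of the state.
- telemetry.get_obs(): the state, without advancing time (a new reading comes with each control period).
- eyes.read_camera(name): name is "scene" or "top" or "wrist"; returns a dict with "pixels" (480x640x3 uint8, red, green, blue), "mtx" (3x3 intrinsics, pixels), "D" ([k1, k2, p1, p2, k3] as OpenCV has them; the pictures are not rectified), "origin" and "orientation" of the camera in the world. Camera axes: x right, y down, z forward; pixel columns grow to the right and rows downward; lengths in m; the calibration is good to about 2 mm. A picture is of the moment at which its call begins. There is no depth.
- env.sign_off(): hands the job in; it is judged then, once.
Trained networks look in a picture, given as the dict that the camera call returned (one of the last four; its "shot" number tells which), for a name from the list of things; names that differ only in an ending like _2 or _b are one class to them, and where a whole thing is asked for, a point or a joint stands for the part that bears it (a point fixed in the world has none). Each returns a list of dicts, best first, with "p" (0 to 1); they miss things now and then, are a little off and sometimes report something else, mostly with a low value. They report only what shows in the picture. A call takes as long as a camera call. They do not tell look-alikes from the thing itself.
- models.search_frame(picture, target): "centre" ([column, row] in pixels, amid what is visible of it).
- models.cut_out(picture, target): "pixels" (480x640 bool, what is visible of it) and "centre" ([column, row] in pixels, amid what is visible of it).
The state is a dict: "time_s": time; "qpos": joint angles; "joint_velocities": joint speeds; "effort": joint torques, N m; "tool_pos": TCP position; "tool_rot": TCP orientation; "force": force on the tool from outside, world axes, zero at the start; "wrist_torque": the same for the moment, N m; "grip_width": finger opening in m; "grasp_force": force on a finger pad.
Only numpy, scipy, OpenCV 4.12 (cv2) and the standard library are available. Lean on these libraries where they do the work, as an engineer would, in place of code of your own. Each camera call takes 0.05 s, during which the arm holds its last target. There are 200 camera calls.

TASK

The battery pack in the weld nest has to be clamped down for spot welding. Push the steel clamp strap round with a finger until it lies over the pack against its stop pin, and after that push the cam lever all the way down so that the strap's pad presses on the pack. Only push, do not grip the strap or the lever, and leave the pack and everything else on the bench where it is.

Things in the scene. Friction and masses are not known exactly. Their poses are not given: they have to be found in the camera images.
- fixture: The weld nest, fixed to the bench: an aluminium base plate 140 (x) by 215 (y) by 12 mm thick with 34 mm high black locating rails round the pack and one round steel clamp post. Origin on the bench, on the upright axis of the clamp post; the plate reaches from x -70 to +70 and y -60 to +155 mm. The pack stands on the +y side of the post. The stop pin (8 mm thick, top at z 117 mm) stands at x +19.5, y +26 mm.
- pack: The battery pack standing loose in the nest: 4 by 5 upright cells with green sleeves in black holders, 84 (x) by 104 (y) by 71 mm high, about 0.95 kg. Origin at the centre of its underside, 12 mm above the bench and 88 mm along +y from the fixture's origin, so its top is 83 mm above the bench.
- strap_swing (a joint): Swing angle of the strap about the upright axis of the clamp post (fixture origin), rad. 0 = strap against its stop pin, pointing along the fixture's +y, over the middle of the pack; seen from above the strap turns anticlockwise as the value grows: at 1.57 it points along the fixture's -x. Range 0 to 2.0; it starts parked at 1.2 to 1.85 and stays where it is left. About 2 N at 80 mm from the axis turns it. The cam lever turns with it.
- strap: The clamp strap: a plain steel bar 30 mm wide and 14 mm thick with round ends, reaching 115 mm outward from the post axis and 20 mm behind it. Origin on the post axis at the strap's underside, 102 mm above the bench with the lever up (5 mm lower when clamped); x along the strap to its free end, z up. The space between the strap's underside and the top of the pack is 19 mm.
- strap_end (a point): Tip of the strap's free end, half-way up its thickness, 115 mm from the post axis.
- pad: The strap's sprung round rubber pad, 22 mm across, hanging 16 mm below the strap 88 mm out from the post axis; its spindle and nut stand 8 mm above the strap. Origin on the pad's axis at the height of the strap's underside. With the lever up it clears the pack's top by 2 to 3 mm, with the lever down it presses on it with about 10 N.
- cam_lever (a joint): Angle of the cam lever, rad. It starts at 0 to 0.25: standing nearly upright (at 0 it is 1.4 rad above level), leaning away from the strap's free end. 1.4 = fully down, level, pointing away from the strap's free end. It stays where it is left; about 3 to 5 N across its end pushes it over and down.
- lever_pivot (a point): Centre of the cam lever's level pivot pin, on the post axis 132 mm above the bench; the pin lies square across the strap. This point's x axis points along the lever to its end, its y axis along the pin, its z axis out of the lever's upper face (the one to push on; upright when the lever is down).
- lever_end (a point): End of the cam lever's black handle, 95 mm from the pivot pin along the lever, middle of its section; the handle is 20 mm wide and 10 mm thick, from 14 to 95 mm from the pin. Axes as at lever_pivot.
- cell_a: Bystander: a single loose cell standing on the base plate, 18 mm across, 65 mm high. Origin under its centre.
- cell_b: Bystander: a single loose cell standing on the bench in front of the nest, 18 mm across, 65 mm high. Origin under its centre.
- tape: Bystander: a roll of amber tape lying flat, 70 mm across, 19 mm high. Origin under its centre.
- screwdriver: Bystander: a screwdriver 190 mm long lying on the bench to the right of the nest.
- holder: Bystander: an empty black cell holder lying flat behind the nest, 84 by 104 by 9 mm. Origin under its centre.
- meter: Bystander: a dark multimeter lying on the bench on the left, 165 by 82 by 45 mm. Origin under its centre.
- bottle: Bystander: a white bottle standing on the right, 56 mm across, 150 mm high. Origin under its centre.
There are look-alikes about, which are no part of the job. What is shaped like the pack but orange, purple or turquoise is not meant.

How it is judged (in metres and radians):
On the way, in this order (a step that is already met when the one before it is completed fails the run):
1. the strap is swung over the pack up to its stop while the lever is still up (value of joint strap_swing below 0.08 rad and value of joint cam_lever below 0.5 rad), for 0.2 s.
2. the cam lever is pushed fully down with the strap over the pack (value of joint strap_swing below 0.1 rad and value of joint cam_lever above 1.3 rad), for 0.2 s.
At the end, for the whole second after the job is handed in: The strap lies over the pack within 0.1 rad of its stop, the cam lever is down to within 0.1 rad of level, the pad presses on the pack with more than 5 N, and the pack stands in its nest, within 6 mm of where it was and level (all of step 2 and contact force between pad and pack above 5 N and distance of pack from where it was at the start of the episode below 0.006 m and angle between pack's own z axis and vertical below 0.06 rad); the robot touches nothing.
It fails at once if the strap or the lever is taken between the fingers ((x of the grasp point in the frame of strap between 0 and 0.11 m and y of the grasp point in the frame of strap between -0.012 and 0.012 m and z of the grasp point in the frame of strap between 0.001 and 0.026 m) or (x of the grasp point in the frame of lever_end between -0.08 and 0.008 m and y of the grasp point in the frame of lever_end between -0.008 and 0.008 m and z of the grasp point in the frame of lever_end between -0.006 and 0.009 m)).
It fails at once if the pack is lifted, tipped or shoved out of place (not (distance of pack from where it was at the start of the episode below 0.006 m and angle between pack's own z axis and vertical below 0.06 rad)).
It fails at once if something else on the bench is moved by more than 30 mm or knocked over (distance of any of cell_a, cell_b, tape, screwdriver, holder, meter, bottle from where it was at the start of the episode above 0.03 m or angle between any of cell_a, cell_b, bottle, tape, holder, meter's own z axis and vertical above 0.5 rad).
It also fails if it takes over 51 s, if anything falls off the work surface, if the arm or the gripper's body presses on something with over 40 N, if the wrist force passes 120 N, or if a joint passes its speed limit or range.

## Working session

There is one attempt and no reset: what is moved stays moved. The work goes in short steps, Python scripts to look and compute and a tool call to move; the robot and the scene stay as the last step left them, time stands still between calls to the robot, and variables do not carry over. Pictures are saved under pics/ and viewed, at most 10 in all, crops included, and the job is handed in when it is done.

Besides the shell and the picture viewer there is one more tool, called after "Request:" by a JSON object that holds its "api" and its "payload". drive_tool: Moves the arm, as the interface text tells. Its arguments: {"type":"object","properties":{"angular":{"type":"array","items":{"type":"array","items":{"type":"number"}}},"delta_pos":{"type":"array","items":{"type":"array","items":{"type":"number"}}},"gripper":{"type":"array","items":{"type":"number"}},"squeeze":{"type":"number"}},"required":["angular","delta_pos","gripper"]}

```bash
mkdir -p pics
cat > h.py <<'E'
import numpy as np, cv2
from cell import telemetry, eyes, env, models
def Rt(p):
    o=np.array(p["orientation"],float)
    if o.shape==(3,3): R=o
    else:
        from scipy.spatial.transform import Rotation as Ro
        R=Ro.from_euler('xyz',o,degrees=True).as_matrix()
    return R,np.array(p["origin"],float)
def onz(p,uv,z):
    R,t=Rt(p); u=cv2.undistortPoints(np.array([[uv]],float),np.array(p["mtx"]),np.array(p["D"]))[0,0]
    d=R@np.array([u[0],u[1],1]); return t+d*(z-t[2])/d[2]
def proj(p,X):
    R,t=Rt(p); return cv2.projectPoints((R.T@(np.atleast_2d(X)-t).T).T.copy(),np.zeros(3),np.zeros(3),np.array(p["mtx"]),np.array(p["D"]))[0][:,0]
E
python3 - <<'E'
from h import *
o=telemetry.get_obs(); print(o["time_s"],o["tool_pos"],o["tool_rot"],o["qpos"],env.finger_overhang)
for n in("top","scene"):
    p=eyes.read_camera(n); cv2.imwrite(f"pics/{n}0.png",p["pixels"][:,:,::-1]); print(n,p["origin"],p["orientation"])
    for t,z in(("fixture",.012),("pack",.083),("strap",.116),("cam_lever",.17),("cell_a",.065),("cell_b",.065),("bottle",.15),("meter",.045)):
        for r in models.search_frame(p,t)[:2]: print(t,round(r["p"],2),np.round(r["centre"]),onz(p,r["centre"],z).round(3))
E
```

```text
0.0 [ 0.17680812 -0.62494552  0.23547596] [-1.79892365e+02  6.94049402e-03  1.58054074e+01] [75.0058869  18.43767573 -4.0157645  83.17504472  1.29628568 78.54023023
 -3.25894268] 0.014
top [ 0.41477346 -0.00924795  1.18271386] [-172.04888028    0.21696726  -89.72451536]
fixture 0.8 [361. 244.] [ 0.561 -0.114  0.012]
pack 0.94 [333. 243.] [ 0.555 -0.038  0.083]
pack 0.76 [396. 319.] [ 0.366 -0.193  0.083]
strap 0.98 [364. 255.] [ 0.52  -0.112  0.116]
cam_lever 0.65 [367. 222.] [ 0.594 -0.116  0.17 ]
cell_a 0.68 [360. 257.] [ 0.521 -0.107  0.065]
cell_b 0.68 [360. 257.] [ 0.521 -0.107  0.065]
bottle 0.58 [513. 262.] [ 0.5   -0.466  0.15 ]
meter 0.78 [157. 259.] [0.515 0.423 0.045]
scene [1.46714974 0.37180957 1.09549286] [-134.18944642   -1.13757603  115.01932677]
fixture 0.67 [289. 274.] [ 0.579 -0.097  0.012]
pack 0.95 [390. 300.] [0.608 0.17  0.083]
pack 0.89 [315. 265.] [ 0.585 -0.024  0.083]
strap 0.87 [292. 228.] [ 0.527 -0.114  0.116]
strap 0.23 [236. 257.] [ 0.67  -0.185  0.116]
cam_lever 0.75 [509. 330.] [0.652 0.428 0.17 ]
cell_a 0.73 [316. 263.] [ 0.562 -0.033  0.065]
cell_a 0.6 [265. 279.] [ 0.66  -0.117  0.065]
cell_b 0.73 [316. 263.] [ 0.562 -0.033  0.065]
cell_b 0.6 [265. 279.] [ 0.66  -0.117  0.065]
bottle 0.77 [161. 194.] [ 0.591 -0.447  0.15 ]
meter 0.63 [509. 330.] [0.543 0.435 0.045]
```

Run:
```python
import cv2
a=cv2.imread("pics/top0.png")[140:380,220:540]; cv2.imwrite("pics/topc.png",cv2.resize(a,None,fx=2.5,fy=2.5,interpolation=cv2.INTER_CUBIC))
a=cv2.imread("pics/scene0.png")[150:390,180:500]; cv2.imwrite("pics/scenec.png",cv2.resize(a,None,fx=2.5,fy=2.5,interpolation=cv2.INTER_CUBIC))
```

```text
(no output)
```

View pics/topc.png

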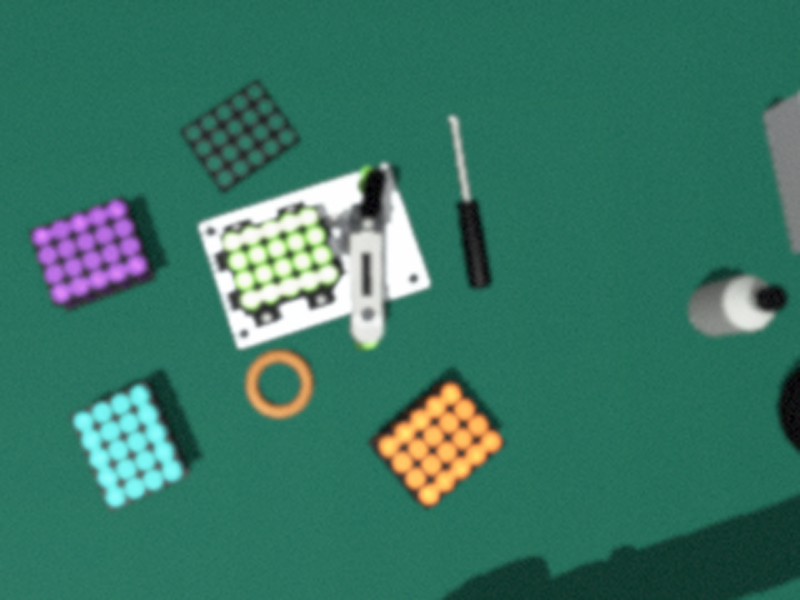

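View pics/scenec.png

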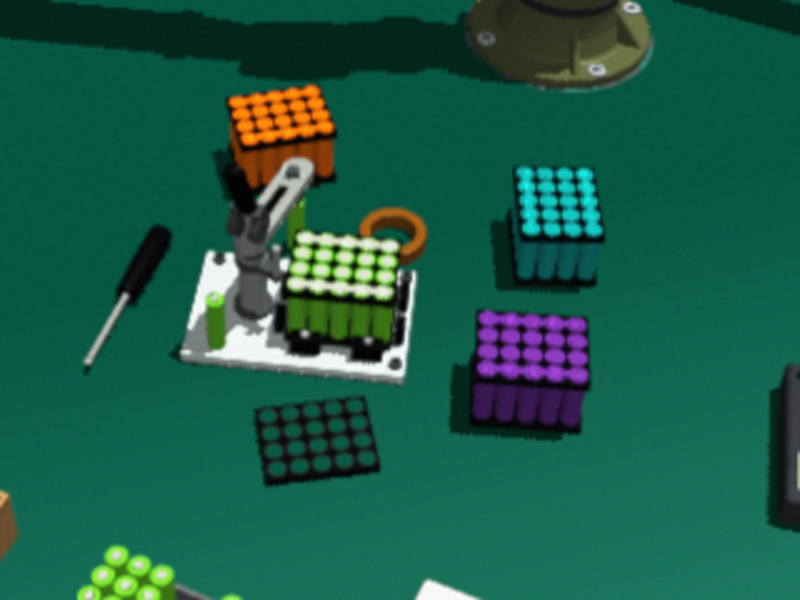

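The pictures show the nest (white plate) centred near crop (315,255). In the top view the strap points toward the robot, with its tip at crop (368,340), and the lever is the black piece at (375,190). cell_b stands under the strap tip and cell_a is at the plate's far corner. Next I'll fit the fixture pose from the plate corners.

Run:
```python
from h import *
from scipy.optimize import least_squares
p=eyes.read_camera("top"); s=eyes.read_camera("scene")
f=lambda a,x0,y0:np.array(a)/2.5+[x0,y0]
ct=f([(198,222),(387,163),(430,287),(240,348)],220,140)
cs=f([(206,255),(415,268),(404,381),(182,357)],180,150)
# fixture corners: top order
Ct=np.array([(70,155,12),(70,-60,12),(-70,-60,12),(-70,155,12)])/1e3
Cs=np.array([(-70,-60,12),(-70,155,12),(70,155,12),(70,-60,6)])/1e3
def W(q,C):
    c,n=np.cos(q[2]),np.sin(q[2]); return np.c_[q[0]+c*C[:,0]-n*C[:,1],q[1]+n*C[:,0]+c*C[:,1],C[:,2]]
rt=lambda q:(proj(p,W(q,Ct))-ct).ravel(); rs=lambda q:(proj(s,W(q,Cs))-cs).ravel()
for n,fn in(("top",rt),("scene",rs),("both",lambda q:np.r_[rt(q),rs(q)])):
    r=least_squares(fn,[.57,-.12,.3]); print(n,r.x.round(4),np.degrees(r.x[2]).round(1),r.fun.round(1))
q=r.x
print("pack centre top",W(q,np.array([[0,.088,.083]])))
print("strap tip", onz(p,f((368,342),220,140),.109), onz(s,f((300,162),180,150),.116))
for n,P in(("top",p),("scene",s)):
    r=models.cut_out(P,"strap")[0]; m=r["pixels"]; print(n,r["p"],m.sum())
    ys,xs=np.nonzero(m); w=np.array([onz(P,(x,y),.116)[:2] for x,y in zip(xs,ys)])-q[:2]
    c,v=np.linalg.eigh(np.cov(w.T)); print(w.mean(0),v[:,1],np.sqrt(c), "far",np.linalg.norm(w,axis=1).max())
```

```text
top [ 0.5811 -0.1185  0.3157] 18.1 [ 0.4  0.6  0.2  0.3 -0.1 -0.6 -0.5 -0.3]
scene [ 0.5845 -0.1151  0.3277] 18.8 [ 0.1 -0.8  0.1  1.7  0.1 -1.7 -0.3  0.9]
both [ 0.5824 -0.1169  0.3211] 18.4 [-0.2  0.4 -0.5 -0.3 -0.6 -1.2 -0.9 -0.5  0.1 -1.7 -0.1  1.2 -0.5 -2.2
 -0.7 -0.1]
pack centre top [[ 0.55458027 -0.03340414  0.083     ]]
strap tip [ 0.46782924 -0.12042006  0.109     ] [ 0.47432674 -0.11830629  0.116     ]
top 0.69 537
[-0.06158529  0.00046944] [-0.99992477 -0.01226622] [0.00868336 0.03057279] far 0.11548671748839252Traceback (most recent call last):
  File "<stdin>", line 19, in <module>
IndexError: list index out of range
```

Request:
{"api": "drive_tool", "payload": {"angular": [[0,0,0],[0,0,0],[0,0,0],[0,0,0],[0,0,0],[0,0,0],[0,0,0],[0,0,0],[0,0,0],[0,0,0],[0,0,0],[0,0,0],[0,0,0],[0,0,0],[0,0,0]], "delta_pos": [[3.1,-2.55,0],[3.1,-2.55,0],[3.1,-2.55,0],[3.1,-2.55,0],[3.1,-2.55,0],[3.1,-2.55,0],[3.1,-2.55,0],[3.1,-2.55,0],[3.1,-2.55,0],[3.1,-2.55,0],[3.1,-2.55,0],[3.1,-2.55,0],[3.1,-2.55,0],[3.1,-2.55,0],[0,0,0]], "gripper": [0,0,0,0,0,0,0,0,0,0,0,0,0,0,0]}}

```text
time_s: 2.6
tool_pos: [0.5004, -0.157, 0.2371]
tool_rot: [-179.9, -0.2, 16.4]
force: [-0.1, 0.4, 0.2]
grip_width: 0.0001
grasp_force: 0.0
```

Request:
{"api": "drive_tool", "payload": {"angular": [[0,0,-0.145],[0,0,-0.145],[0,0,-0.145],[0,0,-0.145],[0,0,-0.145],[0,0,-0.145],[0,0,-0.145],[0,0,-0.145],[0,0,-0.145],[0,0,-0.145],[0,0,-0.145],[0,0,-0.145],[0,0,-0.145],[0,0,-0.145],[0,0,-0.145],[0,0,-0.145],[0,0,-0.145],[0,0,-0.145],[0,0,-0.145],[0,0,-0.12]], "delta_pos": [[0,0,0],[0,0,0],[0,0,0],[0,0,0],[0,0,0],[0,0,0],[0,0,0],[0,0,0],[0,0,0],[0,0,0],[0,0,0],[0,0,0],[0,0,0],[0,0,0],[0,0,0],[0,0,0],[0,0,0],[0,0,0],[0,0,0],[0,0,0]], "gripper": [0,0,0,0,0,0,0,0,0,0,0,0,0,0,0,0,0,0,0,0]}}

```text
time_s: 4.6
tool_pos: [0.497, -0.1645, 0.2366]
tool_rot: [-180.0, -0.0, -179.2]
force: [-0.3, -0.7, 1.2]
grip_width: 0.0007
grasp_force: 0.0
```

Run:
```python
from h import *
o=telemetry.get_obs(); print(o["time_s"],o["tool_pos"],o["tool_rot"],o["qpos"].round(),o["grip_width"])
p=eyes.read_camera("top"); cv2.imwrite("pics/t1.png",cv2.resize(p["pixels"][140:380,220:540,::-1],None,fx=2.5,fy=2.5))
```

```text
4.6 [ 0.49700304 -0.16450729  0.23662411] [-1.79965988e+02 -5.50661349e-03 -1.79204967e+02] [ 51.   5. -37. 100.   3.  76. 104.] 0.0007473063758161483
```

View pics/t1.png

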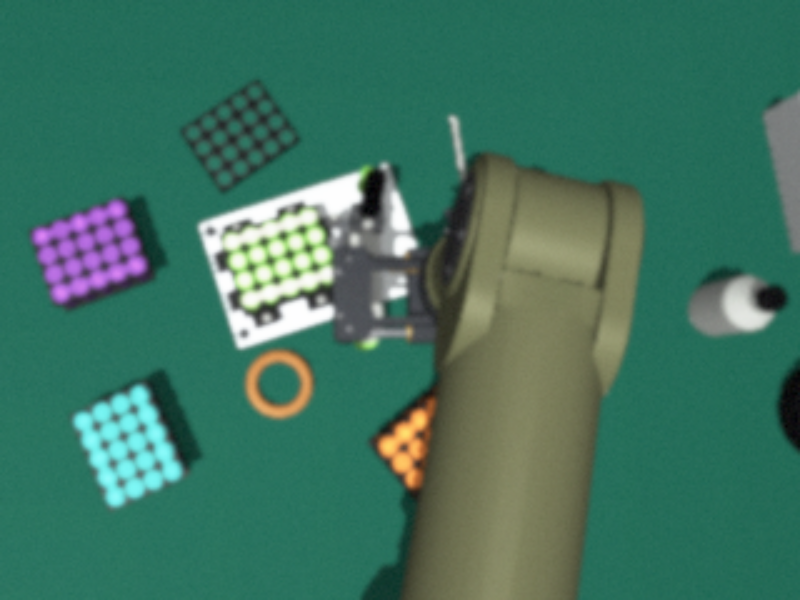

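The gripper is over the strap's right side near crop (385,290), clear of the lever at (370,195). I'll descend beside the strap.

Request:
{"api": "drive_tool", "payload": {"angular": [[0,0,0],[0,0,0],[0,0,0],[0,0,0],[0,0,0],[0,0,0],[0,0,0],[0,0,0],[0,0,0],[0,0,0],[0,0,0],[0,0,0]], "delta_pos": [[0,0,2],[0,0,2],[0,0,2],[0,0,2],[0,0,2],[0,0,1.5],[0,0,1],[0,0,0.5],[0,0,0],[0,0.5,0],[0,0.5,0],[0,0,0]], "gripper": [0,0,0,0,0,0,0,0,0,0,0,0]}}

```text
time_s: 5.85
tool_pos: [0.4978, -0.1526, 0.1072]
tool_rot: [-180.0, 0.1, -179.4]
force: [0.2, -0.9, -0.4]
grip_width: 0.0003
grasp_force: 0.0
```

Request:
{"api": "drive_tool", "payload": {"angular": [[0,0,0.08],[0,0,0.08],[0,0,0.08],[0,0,0.08],[0,0,0.08],[0,0,0.08],[0,0,0.08],[0,0,0.08],[0,0,0]], "delta_pos": [[0.21,0.69,0],[0.21,0.69,0],[0.21,0.69,0],[0.21,0.69,0],[0.21,0.69,0],[0.21,0.69,0],[0.21,0.69,0],[0.21,0.69,0],[0,0,0]], "gripper": [0,0,0,0,0,0,0,0,0]}}

```text
time_s: 6.75
tool_pos: [0.4956, -0.0963, 0.1067]
tool_rot: [-180.0, -0.0, 143.9]
force: [0.1, 0.2, 0.7]
grip_width: 0.0002
grasp_force: 0.3
```

```bash
cat > st.py <<'E'
from h import *
import sys
o=telemetry.get_obs(); P=o["tool_pos"]; y=np.radians(o["tool_rot"][2]); w=P[:2]-[.582,-.117]
print(o["time_s"],P,o["tool_rot"],o["force"].round(1),"r,d",w@[np.cos(y),np.sin(y)],-w@[np.sin(y),-np.cos(y)])
a=np.radians(18.3); print("fixture xy",w@[np.cos(a),np.sin(a)],w@[-np.sin(a),np.cos(a)])
n=sys.argv[1]
p=eyes.read_camera("scene"); a=cv2.resize(p["pixels"][170:320,220:420,::-1],None,fx=4,fy=4,interpolation=cv2.INTER_CUBIC); cv2.imwrite(f"pics/{n}.png",a)
E
python3 st.py s2
```

```text
6.75 [ 0.49559984 -0.09632002  0.10670795] [-1.79956883e+02 -1.33022243e-02  1.43938836e+02] [0.1 0.2 0.7] r,d 0.08201817969525758 0.03414185831707828
fixture xy -0.07553715152412654 0.04676309473813895
```

View pics/s2.png

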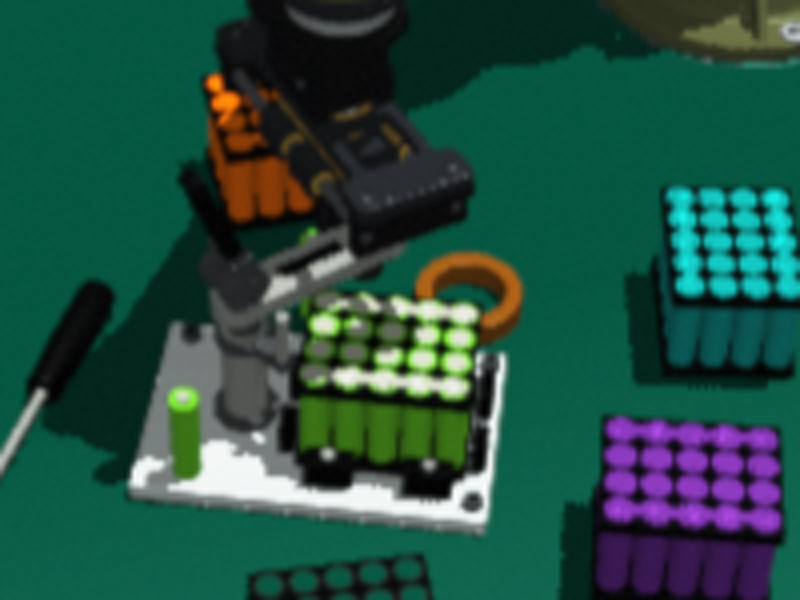

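The strap is swinging with the finger: it now points from (230,270) to (390,250), and the lever is still up at (210,210). I'll continue.

Request:
{"api": "drive_tool", "payload": {"angular": [[0,0,0.08],[0,0,0.08],[0,0,0.08],[0,0,0.08],[0,0,0.08],[0,0,0.08],[0,0,0.06],[0,0,0.04],[0,0,0]], "delta_pos": [[0.23,0.69,0],[0.23,0.69,0],[0.23,0.69,0],[0.23,0.69,0],[0.23,0.69,0],[0.23,0.69,0],[0.18,0.52,0],[0.12,0.35,0],[0,0,0]], "gripper": [0,0,0,0,0,0,0,0,0]}}

```text
time_s: 7.7
tool_pos: [0.5234, -0.0526, 0.1065]
tool_rot: [-180.0, -0.0, 110.7]
force: [-1.4, 0.0, -0.0]
grip_width: 0.0005
grasp_force: 0.5
```

Request:
{"api": "drive_tool", "payload": {"angular": [[0,0,0.03],[0,0,0],[0,0,0]], "delta_pos": [[0.1,0.3,0],[0,0.2,0],[0,0,0]], "gripper": [0,0,0]}}

```text
time_s: 8.0
tool_pos: [0.5278, -0.0503, 0.1065]
tool_rot: [-180.0, -0.0, 109.0]
force: [-1.9, 0.0, -0.4]
grip_width: 0.0003
grasp_force: 0.8
```

```bash
python3 st.py s3
```

```text
8.0 [ 0.527771   -0.05033902  0.10645207] [-1.79979411e+02 -1.29932333e-02  1.09011490e+02] [-1.9  0.  -0.4] r,d 0.08069036362029072 0.02955565257798241
fixture xy -0.03055534879116771 0.08031713416659748
```

Request:
{"api": "drive_tool", "payload": {"angular": [[0,0,0],[0,0,0],[0,0,0],[0,0,0]], "delta_pos": [[0,0.15,0],[0,0.15,0],[0,0,0],[0,0,0]], "gripper": [0,0,0,0]}}

```text
time_s: 8.45
tool_pos: [0.5308, -0.0493, 0.1065]
tool_rot: [180.0, 0.0, 108.9]
force: [-1.8, 1.4, -0.6]
grip_width: 0.0
grasp_force: 0.8
```

Request:
{"api": "drive_tool", "payload": {"angular": [[0,0,0],[0,0,0],[0,0,0],[0,0,0]], "delta_pos": [[0,0.15,0],[0,0.15,0],[0,0,0],[0,0,0]], "gripper": [0,0,0,0]}}

```text
time_s: 8.85
tool_pos: [0.5337, -0.0483, 0.1065]
tool_rot: [180.0, 0.0, 108.9]
force: [-1.2, 0.9, 0.4]
grip_width: 0.0006
grasp_force: 0.9
```

```bash
python3 st.py s4
```

```text
8.85 [ 0.53371597 -0.04827097  0.10654256] [1.79988867e+02 4.92695131e-03 1.08917174e+02] [-1.2  0.9  0.4] r,d 0.08067058722499805 0.023394106024653603
fixture xy -0.02426169251623373 0.0804139174283064
```

View pics/s4.png

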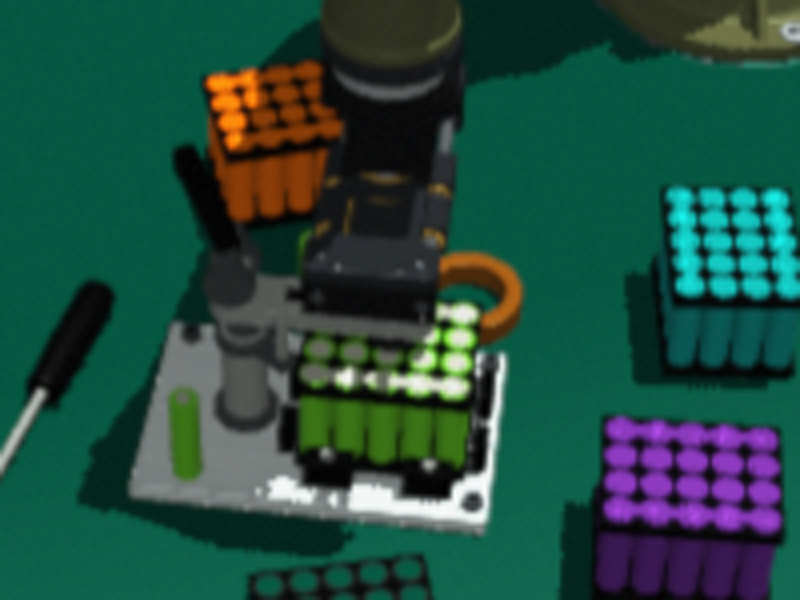

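The strap lies over the pack from (240,290) to (430,325), nearly in line with the plate's long edge. The lever is still up at (205,195). I'll nudge the strap until it meets the stop.

Request:
{"api": "drive_tool", "payload": {"angular": [[0,0,0],[0,0,0],[0,0,0],[0,0,0]], "delta_pos": [[0,0.1,0],[0,0.1,0],[0,0,0],[0,0,0]], "gripper": [0,0,0,0]}}

```text
time_s: 9.3
tool_pos: [0.5347, -0.0477, 0.1063]
tool_rot: [-179.9, -0.0, 108.9]
force: [-5.2, 0.2, 1.6]
grip_width: 0.0006
grasp_force: 2.4
```

Request:
{"api": "drive_tool", "payload": {"angular": [[0,0,0],[0,0,0],[0,0,0],[0,0,0]], "delta_pos": [[0,0.1,0],[0,0.1,0],[0,0,0],[0,0,0]], "gripper": [0,0,0,0]}}

```text
time_s: 9.7
tool_pos: [0.5352, -0.0475, 0.1061]
tool_rot: [-179.7, -0.0, 108.9]
force: [-8.5, -0.2, 4.0]
grip_width: 0.0003
grasp_force: 4.4
```

The force has risen to 8.5 N, so the strap is on its stop. I'll back off, rise and get in line with the lever, then look.

Request:
{"api": "drive_tool", "payload": {"angular": [[0,0,0],[0,0,0],[0,0,0],[0,0,0],[0,0,0],[0,0,0],[0,0,0],[0,0,0],[0,0,0],[0,0,0],[0,0,0],[0,0,0],[0,0,0]], "delta_pos": [[0,-0.3,0],[0,-0.7,0],[0,-0.5,0],[0,0,-1.5],[0,0,-2],[0,0,-2],[0,0,-2],[0,0,-2],[0,0,0],[0,1.4,0],[0,1.4,0],[0,0.8,0],[0,0,0]], "gripper": [0,0,0,0,0,0,0,0,0,0,0,0,0]}}

```text
time_s: 11.0
tool_pos: [0.5578, -0.0396, 0.2013]
tool_rot: [180.0, -0.0, 109.0]
force: [0.0, -0.4, -0.2]
grip_width: 0.0003
grasp_force: 0.0
```

```bash
python3 st.py s5
python3 - <<'E'
from h import *
p=eyes.read_camera("top")
for t in("strap","cam_lever"):
    for r in models.cut_out(p,t)[:1]:
        ys,xs=np.nonzero(r["pixels"]); print(t,r["p"],r["centre"],xs.min(),xs.max(),ys.min(),ys.max())
a=np.radians(18.3);R=np.array([[np.cos(a),-np.sin(a)],[np.sin(a),np.cos(a)]])
W=lambda x,y,z:[*(R@[x,y]+[.582,-.117]),z]
print(proj(p,[W(0,0,.132),W(0,-.016,.226),W(0,-.039,.219),W(0,.115,.109),W(0,.088,.12)]))
s=cv2.resize(p["pixels"][180:300,280:440,::-1],None,fx=5,fy=5,interpolation=cv2.INTER_CUBIC);cv2.imwrite("pics/t5.png",s)
E
```

```text
11.0 [ 0.55779837 -0.03956133  0.20129358] [ 1.79981005e+02 -4.53063475e-02  1.08970826e+02] [ 0.  -0.4 -0.2] r,d 0.08110016169845276 -0.002287178110323631
fixture xy 0.0013375129789707245 0.08112138109188362
cam_lever 0.48 [381.1, 219.3] 378 386 216 225
[[366.31701434 229.07887863]
 [377.43211861 220.20760699]
 [386.75770061 217.62218865]
 [321.18162347 244.84224479]
 [331.70166314 240.8904214 ]]
```

View pics/s5.png

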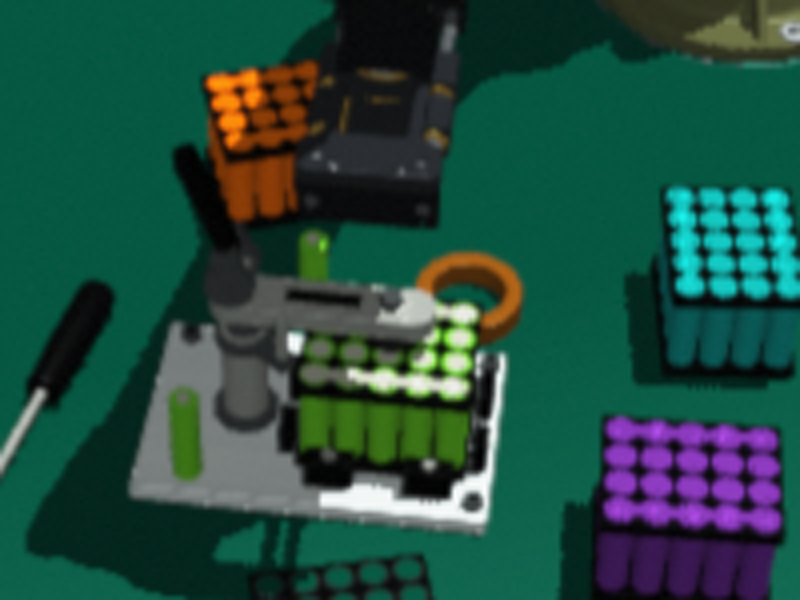

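View pics/t5.png

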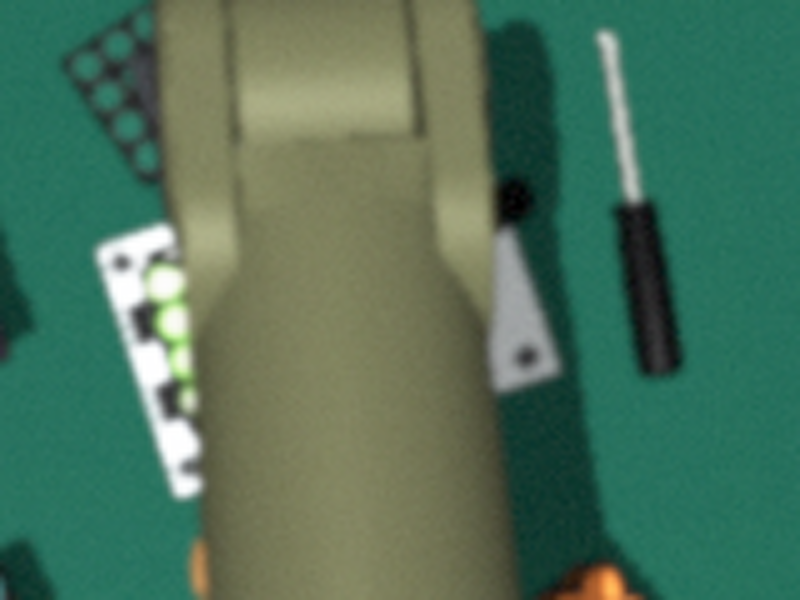

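The strap is over the pack, with its tip at scene crop (437,308). The lever is upright, leaning left, and the way to it is free. I'll check the swing angle from the tip.

Run:
```python
from h import *
s=eyes.read_camera("scene")
for uv in((392,298),(437,308)):
    w=onz(s,(220+uv[0]/4,170+uv[1]/4),.116)[:2]-[.582,-.117]; print(w,np.linalg.norm(w),np.degrees(np.arctan2(w[1],w[0]))-108.3)
```

```text
[-0.03204568  0.08309145] 0.08905680163977756 2.7900092380987616
[-0.0360796   0.11026443] 0.11601716095631867 -0.18139929413987943
```

Request:
{"api": "drive_tool", "payload": {"angular": [[0,0,0],[0,0,0],[0,0,0],[0,0,0],[0,0,0],[0,0,0],[0,0,0],[0,0,0]], "delta_pos": [[-1.5,0,-0.4],[-2,0,0],[-2,0,0],[-1.6,0,0],[-0.8,0,0],[-0.5,0,0],[-0.2,0,0],[0,0,0]], "gripper": [0,0,0,0,0,0,0,0]}}

```text
time_s: 12.05
tool_pos: [0.5851, -0.121, 0.2054]
tool_rot: [-180.0, -0.0, 108.9]
force: [0.5, 0.4, -0.2]
grip_width: 0.0005
grasp_force: 0.0
```

Request:
{"api": "drive_tool", "payload": {"angular": [[0,0,0],[0,0,0],[0,0,0],[0,0,0],[0,0,0],[0,0,0]], "delta_pos": [[-0.44,0,-0.3],[-0.6,0,0.2],[-0.6,0,0.3],[-0.56,0,0.3],[0,0,0],[0,0,0]], "gripper": [0,0,0,0,0,0]}}

```text
time_s: 12.65
tool_pos: [0.5924, -0.1433, 0.2003]
tool_rot: [-180.0, 0.1, 108.9]
force: [1.2, -0.5, 0.8]
grip_width: 0.0003
grasp_force: 0.1
```

```bash
python3 st.py s6
```

```text
12.65 [ 0.59238025 -0.14326099  0.20029973] [-1.79992776e+02  5.60420514e-02  1.08874255e+02] [ 1.2 -0.5  0.8] r,d -0.028206891431745446 -0.001326887099098481
fixture xy 0.0016095234597096643 -0.028192176004144715
```

View pics/s6.png

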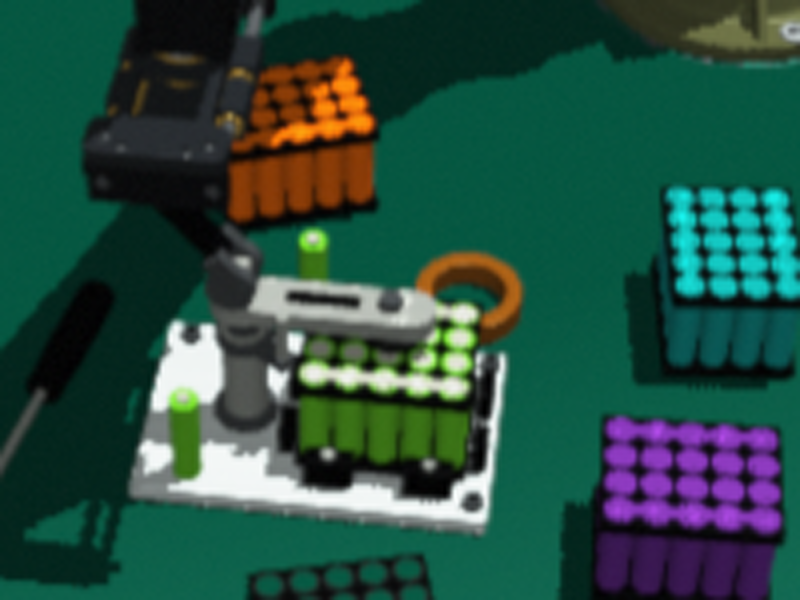

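The lever (handle at (205,235)) is turning under the finger, and the strap tip is still at (437,305). I'll continue down the arc.

Request:
{"api": "drive_tool", "payload": {"angular": [[0,0,0],[0,0,0],[0,0,0],[0,0,0],[0,0,0],[0,0,0],[0,0,0],[0,0,0],[0,0,0]], "delta_pos": [[-0.7,0,0.6],[-0.7,0,0.7],[-0.5,0,0.8],[-0.5,0,0.9],[-0.3,0,0.9],[-0.1,0,0.7],[0,0,0.3],[0,0,0],[0,0,0]], "gripper": [0,0,0,0,0,0,0,0,0]}}

```text
time_s: 13.6
tool_pos: [0.6014, -0.1696, 0.1515]
tool_rot: [180.0, 0.1, 108.9]
force: [0.8, -1.1, 1.4]
grip_width: 0.0008
grasp_force: 0.9
```

Request:
{"api": "drive_tool", "payload": {"angular": [[0,0,0],[0,0,0],[0,0,0]], "delta_pos": [[0,0,0.2],[0,0,0.1],[0,0,0]], "gripper": [0,0,0]}}

```text
time_s: 13.9
tool_pos: [0.6017, -0.1696, 0.1511]
tool_rot: [180.0, 0.1, 108.9]
force: [-3.4, -0.1, 13.5]
grip_width: 0.0005
grasp_force: 6.8
```

The tip is at z 0.137, which is the face of the level lever, and the force has risen to 13.5 N, so the lever is fully down. I'll hold, then lift clear.

Request:
{"api": "drive_tool", "payload": {"angular": [[0,0,0],[0,0,0],[0,0,0],[0,0,0],[0,0,0],[0,0,0],[0,0,0],[0,0,0],[0,0,0],[0,0,0]], "delta_pos": [[0,0,0.1],[0,0,0],[0,0,0],[0,0,-1],[0,0,-2.5],[0,0,-2.5],[0,0,-2.5],[0,0,-2.5],[0,0,0],[0,0,0]], "gripper": [0,0,0,0,0,0,0,0,0,0]}}

```text
time_s: 14.9
tool_pos: [0.6011, -0.1687, 0.2571]
tool_rot: [-180.0, -0.0, 108.9]
force: [-0.6, -0.3, -0.6]
grip_width: 0.0005
grasp_force: 0.0
```

```bash
python3 st.py s7
```

```text
14.9 [ 0.60113434 -0.16869622  0.25711597] [-1.79980425e+02 -3.83472372e-03  1.08921039e+02] [-0.6 -0.3 -0.6] r,d -0.055107479677096526 -0.0013371794973337573
fixture xy 0.0019344091238164504 -0.055089748835072685
```

View pics/s7.png

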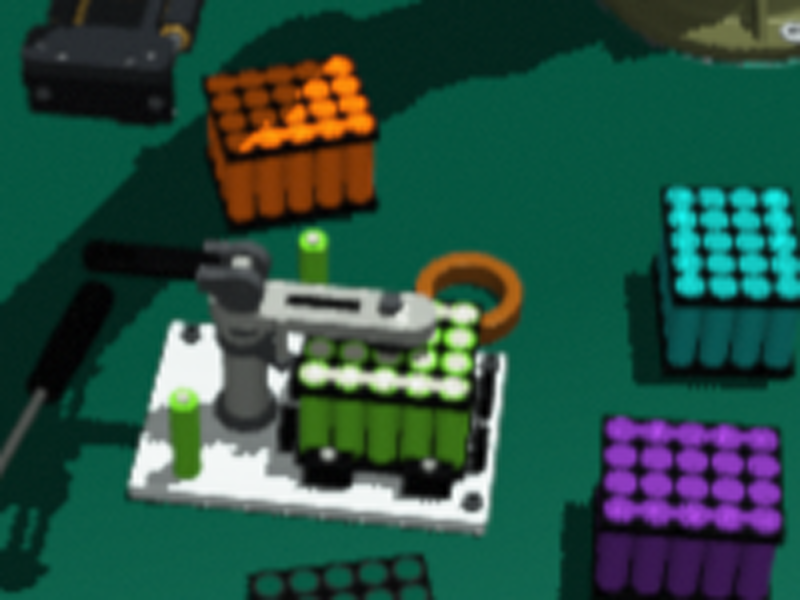

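The lever lies level at (90–240, 260), the strap is over the pack with its tip at (437,312), and both loose cells stand where they were. The gripper is clear, so I'm handing in.

```bash
python3 -c "
from cell import env
print(env.sign_off())"
```

```text
the job is handed in; nothing more can be done
None
```

The strap is against its stop over the pack and the cam lever is fully down, both done by pushing only; I signed the job off at about 15 s, but no verdict came back and the pad force was not measured directly.

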